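Find the rocking ear of a model base and press its shim flat

ROBOT

A 6-joint arm with a two-finger parallel gripper is mounted at the origin on the work surface. World frame = base frame: x ahead of the robot, y to its left, z up, the work surface at z = 0. Lengths are in m, angles in rad, forces in N, time in s.
With the tool pointing down it reaches from about 0.375 to 0.975 m from the base axis. Payload 3.8 kg.
Tool frame: the origin (TCP) lies on the centre line of the jaws, within the pads' length; the fingertips stand 14 mm ahead of it and the grasp point (between the pads) lies 5 mm behind it; x points along the fingers, y is the direction in which the jaws open and shut, and the axes are right-handed (so a half turn about x gives the same grasp; the last joint's range is limited). The gripper opens to 85 mm and grips with 20 to 120 N. Pads are 22 mm wide; open, the fingers measure 114 mm over their backs; the gripper's body (76 mm by 85 mm) begins 54 mm behind the grasp point. The pads swing forward as they close: fully open they stand 13 mm farther back than shut.
Start: joints at [1.162, 0.264, 1.604, -0, 1.274, -0.037], TCP at [0.245, 0.629, 0.245] pointing down, gripper open.
Joint ranges: [-2.63, 2.63], [-0.94, 2.18], [0.31, 2.57], [-1.31, 4.45], [0, 2.66], [-2.55, 2.55]. Speed limits (rad/s): [2.57, 2.57, 3.14, 3.14, 3.14, 3.14].

INTERFACE

Orientations are given as a rotation vector (axis times angle).
In Python, from workcell import bot gives the robot as it stands.
- The arm moves only by the shell command python3 -m creep 'ROWS' [FORCE]. ROWS is JSON, a list of rows, each an object with "grip": the finger opening in cm, from 0 to 8.54; "dp": the shift along the tool's x, y, z in cm, a list of three; "rotation": the turn, a rotation vector about the tool's x, y, z in rad, a list of three. A call has 1 to 5 rows; each row is the pose to reach, as a shift and turn from the pose commanded when the call began, along the tool's axes at that moment; what a row does not reach only later rows make up. A row lasts 1/12 s, in which the tool goes at most 41.7 mm and 7.16 degrees, less where a joint would pass 70% of its speed; a pose out of reach is approached as far as the arm can. A call with a gripper value outside its range is refused whole. The fingers move at their own pace and stop on an object; FORCE is the grip in N (left out, the last holds). Time passes only in rows, so rows that repeat a pose let the fingers close. It gives the time, the measured TCP pose, the force and the opening at its end, in the units of the state.
- bot.read_state(): the state, without advancing time (a new reading comes with each control period).
- bot.read_camera(name): name is "scene" or "top"; returns (picture, depth): 384x512x3 uint8, red, green, blue; 384x512 float32, m along the optical axis (not along the pixel's ray), 0 where there is no reading.
- bot.get_calibration(name): a dict with "fx", "fy", "cx", "cy" (pixels), "rvec" (rotation vector, rad) and "tvec" (3), from world to camera coordinates, as OpenCV has them. Camera axes: x right, y down, z forward; pixel columns grow to the right and rows downward; lengths in m; the calibration is good to about 2 mm. A picture is of the moment at which its call begins. get_calibration takes no time and is no camera call.
- bot.finish_job(): hands the job in, once; it reports no verdict.
The state is a dict: "time": time; "q": joint angles; "joint_vel": joint speeds; "joint_torque": joint torques, N m; "tool_pos": TCP position; "tcp_rot": TCP orientation; "wrist_force": force on the tool from outside, world axes, zero at the start; "torque": the same for the moment, N m; "width": opening from 0.0 (shut) to 1.0 (fully open).
Only numpy, scipy, OpenCV 4.12 (cv2) and the standard library are available. Lean on these libraries where they do the work, as an engineer would, in place of code of your own. Each camera call takes 0.05 s, during which the arm holds its last target.

TASK

The miniature house's base plate stands on four pads, and one of its four ears sinks and rocks the plate when pressed. Press down on the ears one after another with the fingertips until you have found the one that gives, then press the raised shim tab beside that ear, on the ear's side towards the robot, down flat and leave it so. Leave the other three tabs raised, do not lift the model or shove it out of place, and leave the jar, bottle and brush alone.

Things in the scene. Friction and masses are not known exactly. Their poses are not given: they have to be found in the camera images.
- model_centre (a point): centre of the model's base plate, on its top face: a 190 x 90 x 12 mm wooden plate with four flat ears, carrying in its middle a 96 x 70 mm, 45 mm tall storey of a miniature house. It lies loose on the four pads of a levelling stand, its top 42 mm above the table, 750 g in all. x runs along the plate's length away from the robot, y towards its left; near and far, left and right are as the robot sees them
- ear_near_left (a point): the near left ear: the point on its top face right over its pad (steel, 16 mm diameter), 15 mm from the ear's outer (y) end and 15 mm from its x edges. The ear is 12 mm thick. Three of the four pads are rigid, one is sprung (see soft_pad); they look alike
- tab_near_left (a point): where to press the shim tab of the near left ear: on top of the raised steel tab, 58 mm to the plate's -x side of the ear's point, 4 mm below the ear's top face. The tab, 24 mm wide, slopes up away from the ear; its free end is 8 mm beyond this point, its hinge 27 mm back, beside the ear. This point is fixed to the stand and does not go down with the tab (see shim_1)
- ear_near_right (a point): the near right ear: the point on its top face right over its pad (steel, 16 mm diameter), 15 mm from the ear's outer (y) end and 15 mm from its x edges. The ear is 12 mm thick. Three of the four pads are rigid, one is sprung (see soft_pad); they look alike
- tab_near_right (a point): where to press the shim tab of the near right ear: on top of the raised steel tab, 58 mm to the plate's -x side of the ear's point, 4 mm below the ear's top face. The tab, 24 mm wide, slopes up away from the ear; its free end is 8 mm beyond this point, its hinge 27 mm back, beside the ear. This point is fixed to the stand and does not go down with the tab (see shim_1)
- ear_far_left (a point): the far left ear: the point on its top face right over its pad (steel, 16 mm diameter), 15 mm from the ear's outer (y) end and 15 mm from its x edges. The ear is 12 mm thick. Three of the four pads are rigid, one is sprung (see soft_pad); they look alike
- tab_far_left (a point): where to press the shim tab of the far left ear: on top of the raised steel tab, 58 mm to the plate's -x side of the ear's point, 4 mm below the ear's top face. The tab, 24 mm wide, slopes up away from the ear; its free end is 8 mm beyond this point, its hinge 27 mm back, beside the ear. This point is fixed to the stand and does not go down with the tab (see shim_1)
- ear_far_right (a point): the far right ear: the point on its top face right over its pad (steel, 16 mm diameter), 15 mm from the ear's outer (y) end and 15 mm from its x edges. The ear is 12 mm thick. Three of the four pads are rigid, one is sprung (see soft_pad); they look alike
- tab_far_right (a point): where to press the shim tab of the far right ear: on top of the raised steel tab, 58 mm to the plate's -x side of the ear's point, 4 mm below the ear's top face. The tab, 24 mm wide, slopes up away from the ear; its free end is 8 mm beyond this point, its hinge 27 mm back, beside the ear. This point is fixed to the stand and does not go down with the tab (see shim_1)
- shim_1 (a joint): angle of the shim at the sprung pad, rad: 0 fully raised, 0.32 flat against its stop; starts at 0 to 0.03. At which ear it stands differs every time. As for every shim: about 8 N on the tab's pressing point turns it down 8 mm until level, its top then 29.5 mm above the table; it stays where left, its other end now risen under the ear to carry it
- shim_2 (a joint): angle of one of the three other shims, at a rigid pad, rad: 0 fully raised, 0.32 flat; starts at 0 to 0.03. At which ear it stands differs every time
- shim_3 (a joint): angle of one of the three other shims, at a rigid pad, rad: 0 fully raised, 0.32 flat; starts at 0 to 0.03. At which ear it stands differs every time
- shim_4 (a joint): angle of one of the three other shims, at a rigid pad, rad: 0 fully raised, 0.32 flat; starts at 0 to 0.03. At which ear it stands differs every time
- soft_pad (a joint): how far the sprung pad is pressed down, m: 0 up, 0.005 fully down. It does not tell at which ear it is. It carries the plate level, but sinks when its ear is pressed: it starts at about 3 N and is fully down (5 mm) at about 5.5 N, the plate rocking on the two neighbouring ears; released it comes back up
- jar: bystander: paint jar, 60 mm diameter, 65 mm tall, standing to the left of the model; origin at the centre of its underside
- paint_bottle: bystander: small bottle, 34 mm diameter, 85 mm tall, standing beyond the model; origin at the centre of its underside
- brush: bystander: paint brush lying on the table to the right of the model, along its own x; origin at the underside

How it is judged:
On the way, in this order (a step that is already met when the one before it is completed fails the run):
1. the sprung ear is pressed down by the fingers so that its pad sinks at least 2 mm, while its shim is still raised (value of joint soft_pad above 0.002 m and contact force between the fingers and model above 1 N and value of joint shim_1 below 0.1 rad), for 0.1 s.
2. the shim of that ear is pressed flat (value of joint shim_1 above 0.26 rad), for 0.2 s.
At the end, for the whole second after the job is handed in: the shim of the sprung ear is flat (over 0.26 of 0.32 rad, its tab within 2 mm of level), the other three are still raised (under 0.1 rad), the sprung pad is up again (within 2 mm), the model is at rest within 15 mm of where it stood, and jar, bottle and brush are within 30 mm of where they were (value of joint shim_1 above 0.26 rad and value of joint soft_pad below 0.002 m and value of joint each of shim_2, shim_3, shim_4 below 0.1 rad and distance of model_centre from where it was at the start of the episode below 0.015 m and linear speed of model below 0.02 m/s and distance of each of jar, paint_bottle, brush from where it was at the start of the episode below 0.03 m); the robot touches nothing.
It fails at once if another ear's shim is pressed down (0.12 rad or more) (value of joint any of shim_2, shim_3, shim_4 above 0.12 rad).
It fails at once if the model is lifted or shoved more than 20 mm (distance of model_centre from where it was at the start of the episode above 0.02 m).
It fails at once if an ear is lifted more than 20 mm (distance of any of ear_near_left, ear_near_right, ear_far_left, ear_far_right from where it was at the start of the episode above 0.02 m).
It fails at once if the jar, bottle or brush is moved more than 30 mm (distance of any of jar, paint_bottle, brush from where it was at the start of the episode above 0.03 m).
It also fails if it takes over 51 s, if anything falls off the work surface, if the arm or the gripper's body presses on something with over 40 N, if the wrist force passes 120 N, or if a joint passes its speed limit or range.

## Working session

There is one attempt and no reset: what is moved stays moved. The work goes in short steps, Python scripts to look and compute and a shell command to move; the robot and the scene stay as the last step left them, time stands still between calls to the robot, and variables do not carry over. Pictures are saved under pics/ and viewed, and the job is handed in when it is done.

```bash
mkdir -p pics
python3 - <<'E'
from workcell import bot
import cv2,numpy as np
print(bot.read_state())
for n in("scene","top"):
    p,d=bot.read_camera(n); cv2.imwrite(f"pics/{n}0.png",p[:,:,::-1]); np.save(f"pics/{n}0.npy",d); np.save(f"pics/{n}0c.npy",p)
    print(n,bot.get_calibration(n))
E
```

```text
{'time': 0.0, 'q': array([ 1.16211230e+00,  2.64793401e-01,  1.60535845e+00, -2.52839713e-05,
        1.27368231e+00, -3.68556730e-02]), 'joint_vel': array([ 0.00090463, -0.00104484, -0.00074112,  0.00146595, -0.00026579,
        0.00065602]), 'joint_torque': array([-4.71199382e-04, -5.15112233e+01, -3.67312181e+01, -8.73100589e-05,
        1.29751328e-02,  5.45821069e-05]), 'tool_pos': array([0.24494897, 0.62825044, 0.24394325]), 'tcp_rot': array([ 0.29001242,  1.55151107, -0.29347127]), 'wrist_force': array([ 0.01331075,  0.12084704, -0.45738888]), 'torque': array([0.04533763, 0.01269217, 0.009173  ]), 'width': 0.9983038575736042}
scene {'fx': 447.27725925222484, 'fy': 447.27725925222484, 'cx': 258.48017005309526, 'cy': 196.76687088061206, 'rvec': array([ 1.70170214,  1.92398286, -0.6950666 ]), 'tvec': array([ 0.05493017, -0.41152626,  1.46113372])}
top {'fx': 374.2663263039902, 'fy': 374.2663263039902, 'cx': 258.742922171971, 'cy': 190.40724292846676, 'rvec': array([ 2.20166552, -2.15222933,  0.04978351]), 'tvec': array([0.02800821, 0.59507689, 0.77400252])}
```

View pics/scene0.png

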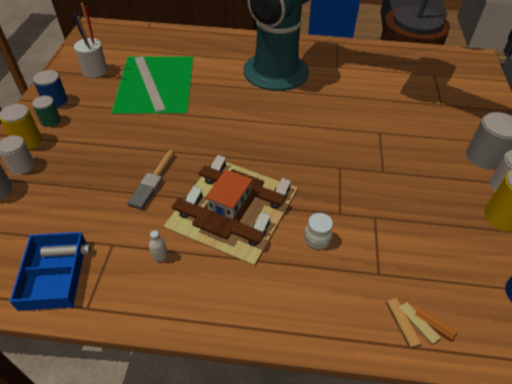

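View pics/top0.png

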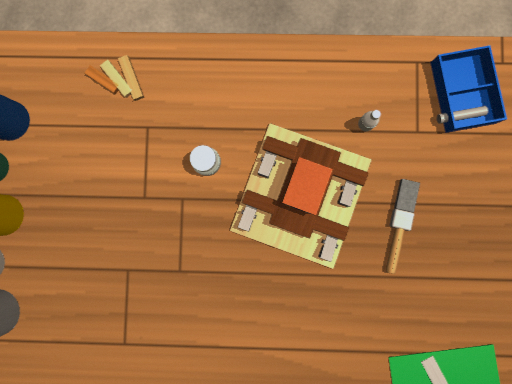

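Both views show the dark plate, with ears at its four corners, on a straw-coloured stand. Four grey tabs are visible in the top view at about (267,165), (247,218), (347,194) and (329,248). The jar is at (204,160), the bottle at (370,120) and the brush at (403,225). Next I'll measure them.

```bash
cat > h.py <<'E'
from workcell import bot
import cv2,numpy as np
from scipy.spatial.transform import Rotation as R
def cast(n,uv,z):
    c=bot.get_calibration(n); r=cv2.Rodrigues(c['rvec'])[0]; o=-r.T@c['tvec']
    uv=np.atleast_2d(uv); d=np.c_[(uv[:,0]-c['cx'])/c['fx'],(uv[:,1]-c['cy'])/c['fy'],np.ones(len(uv))]@r
    return o+d*((z-o[2])/d[:,2])[:,None]
def proj(n,P):
    c=bot.get_calibration(n); K=np.array([[c['fx'],0,c['cx']],[0,c['fy'],c['cy']],[0,0,1]])
    return cv2.projectPoints(np.float64(P).reshape(-1,3),c['rvec'],c['tvec'],K,None)[0][:,0]
E
python3 - <<'E'
from h import *
p=np.load('pics/top0c.npy');
hsv=cv2.cvtColor(p,cv2.COLOR_RGB2HSV)
sub=np.zeros(p.shape[:2],bool);sub[120:272,228:375]=1
m=((hsv[...,2]<115)&(hsv[...,1]>100)&sub).astype(np.uint8)*255
grey=((hsv[...,1]<60)&(hsv[...,2]>90)&sub).astype(np.uint8)*255
red=((hsv[...,2]>150)&(hsv[...,1]>190)&(hsv[...,0]<12)&sub).astype(np.uint8)*255
for nm,mm,z in(('dark',m,.042),('grey',grey,.04),('red',red,.087)):
    for c in cv2.findContours(mm,cv2.RETR_EXTERNAL,cv2.CHAIN_APPROX_NONE)[0]:
        if cv2.contourArea(c)<40: continue
        r=cv2.minAreaRect(c); b=cv2.boxPoints(r); M=cv2.moments(c)
        print(nm,cv2.contourArea(c),np.round(r[0],1),np.round(cast('top',[M['m10']/M['m00'],M['m01']/M['m00']],z)[0],4),'box',np.round(cast('top',b,z)[:,:2],4).tolist())
im=cv2.resize(p[115:275,220:380],None,fx=3.7,fy=3.7,interpolation=cv2.INTER_CUBIC)
cv2.imwrite('pics/z1.png',im[:,:,::-1])
cv2.imwrite('pics/m1.png',cv2.resize(np.hstack([m,grey,red])[115:275],None,fx=.5,fy=.5))
cv2.imwrite('pics/m1.png',cv2.resize(np.hstack([x[115:275,220:380] for x in(m,grey,red)]),None,fx=1.6,fy=1.6))
E
```

```text
dark 68.5 [325.4 233.2] [ 0.5091 -0.0955  0.042 ] box [[0.4997, -0.0597], [0.5213, -0.0612], [0.5169, -0.1345], [0.4954, -0.1329]]
dark 44.5 [329.3 228.7] [ 0.5161 -0.1136  0.042 ] box [[0.5215, -0.0689], [0.5302, -0.071], [0.5139, -0.1409], [0.5052, -0.1387]]
dark 53.5 [347.6 178.6] [ 0.6214 -0.1393  0.042 ] box [[0.6259, -0.1072], [0.6351, -0.1098], [0.6167, -0.1752], [0.6075, -0.1725]]
dark 2524.5 [289.9 179.7] [ 0.6017 -0.0205  0.042 ] box [[0.5716, 0.102], [0.7485, 0.0031], [0.6611, -0.1478], [0.4874, -0.0482]]
dark 142.0 [359.5 126. ] [ 0.7312 -0.1526  0.042 ] box [[0.7436, -0.135], [0.7447, -0.1949], [0.7194, -0.195], [0.7183, -0.1352]]
grey 246.5 [328.8 248. ] [ 0.4785 -0.1043  0.04  ] box [[0.4603, -0.0831], [0.5058, -0.0996], [0.4965, -0.1262], [0.4511, -0.1097]]
grey 244.5 [246.8 217.6] [0.5359 0.0639 0.04  ] box [[0.5182, 0.0863], [0.5643, 0.0692], [0.5543, 0.0422], [0.5082, 0.0594]]
grey 238.0 [347.8 193.2] [ 0.5912 -0.1429  0.04  ] box [[0.575, -0.1198], [0.6188, -0.139], [0.6074, -0.165], [0.5637, -0.1457]]
grey 231.5 [267.  163.9] [0.6487 0.0257 0.04  ] box [[0.6297, 0.0454], [0.6759, 0.0312], [0.6676, 0.0048], [0.6215, 0.019]]
grey 66.5 [368.  123.5] [ 0.7381 -0.1854  0.04  ] box [[0.7447, -0.1707], [0.7452, -0.1955], [0.7304, -0.1956], [0.7299, -0.1707]]
red 1597.5 [307.2 185.6] [ 0.6014 -0.0537  0.087 ] box [[0.5677, -0.0054], [0.6579, -0.0364], [0.6349, -0.1023], [0.5452, -0.0709]]
```

View pics/z1.png

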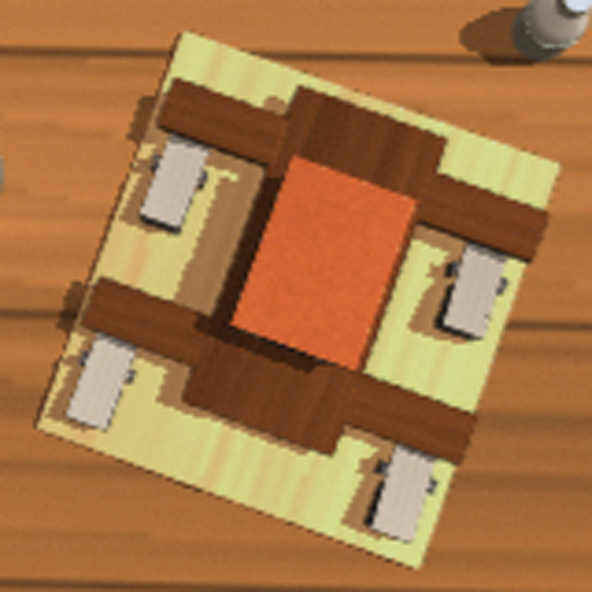

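View pics/m1.png

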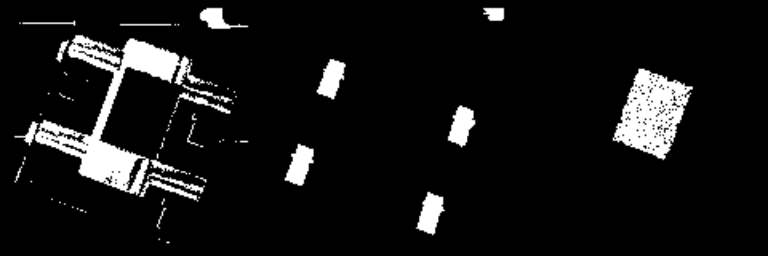

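Run:
```python
from h import *
E=np.array([[98,278],[80,318],[173,80],[157,120],[550,213],[532,258],[475,412],[459,460],
 [298,86],[447,136],[186,402],[335,453]],float)
uv=(E+.5)/3.7-.5+[220,115]
P=cast('top',uv,.042)[:,:2]; print(np.round(P,4).tolist())
red=np.array([[0.5677,-0.0054],[0.6579,-0.0364],[0.6349,-0.1023],[0.5452,-0.0709]])
v=(red[1]-red[0])+(red[2]-red[3]); a1=np.arctan2(v[1],v[0])
w=(red[0]-red[3])+(red[1]-red[2]); a2=np.arctan2(-w[0],w[1])
w=(P[0]+P[1]-P[6]-P[7]);a3=np.arctan2(-w[0],w[1]); w=(P[2]+P[3]-P[4]-P[5]);a4=np.arctan2(-w[0],w[1])
v=(P[8]+P[9]-P[10]-P[11]);a5=np.arctan2(v[1],v[0]); print(a1,a2,a3,a4,a5)
yaw=np.mean([a1,a2,a3,a4,a5]); Rm=np.array([[np.cos(yaw),-np.sin(yaw)],[np.sin(yaw),np.cos(yaw)]])
c=P[:8].mean(0); print('yaw',yaw,'c',c,'c red',red.mean(0), 'c plate',P[8:].mean(0))
print('body frame ears',np.round((P-c)@Rm,4).tolist())
G=np.array([[.5359,.0639],[.4785,-.1043],[.6487,.0257],[.5912,-.1429]])
print('tabs body',np.round((G-c)@Rm,4).tolist(), np.round((red-c)@Rm,4).tolist())
d=np.load('pics/top0.npy'); cal=bot.get_calibration('top');r=cv2.Rodrigues(cal['rvec'])[0]
print('cam',-r.T@cal['tvec'])
```

```text
[[0.5936, 0.0671], [0.571, 0.0766], [0.7062, 0.0277], [0.6833, 0.0362], [0.6354, -0.1836], [0.61, -0.1737], [0.5241, -0.1429], [0.4976, -0.1343], [0.7042, -0.0425], [0.6775, -0.1261], [0.5258, 0.0166], [0.4997, -0.0662]]
-0.3338741922289776 -0.3333488516745578 -0.3274146826611225 -0.32975686650734215 -0.32265615029920247
yaw -0.3294101486742405 c [ 0.60264374 -0.05334194] c red [ 0.601425 -0.05375 ] c plate [ 0.60177913 -0.05457259]
body frame ears [[-0.0475, 0.1111], [-0.072, 0.1127], [0.0718, 0.1102], [0.0474, 0.1109], [0.0731, -0.1126], [0.0459, -0.1115], [-0.0454, -0.1101], [-0.0732, -0.1106], [0.0926, 0.0431], [0.0943, -0.0447], [-0.0953, 0.0413], [-0.0932, -0.0454]]
tabs body [[-0.1011, 0.0893], [-0.101, -0.0884], [0.018, 0.0897], [0.0181, -0.0884]] [[-0.0486, 0.0341], [0.0468, 0.0339], [0.0464, -0.0359], [-0.0487, -0.0352]]
cam [0.54136553 0.02407524 0.8126036 ]
```

Run:
```python
from h import *
d=np.load('pics/top0.npy');p=np.load('pics/top0c.npy')
v,u=np.mgrid[0:384,0:512]; cal=bot.get_calibration('top');r=cv2.Rodrigues(cal['rvec'])[0]
X=np.stack([(u-cal['cx'])/cal['fx']*d,(v-cal['cy'])/cal['fy']*d,d],-1)-cal['tvec']
W=X@r
c=np.array([.602,-.054]);yaw=-.330;Rm=np.array([[np.cos(yaw),-np.sin(yaw)],[np.sin(yaw),np.cos(yaw)]])
B=(W[...,:2]-c)@Rm
ok=(abs(B[...,0])<.14)&(abs(B[...,1])<.13)&(d>0)
# body-frame height map, 1px=0.5mm by nearest warping of image (homography at z=.042)
n=520;gx,gy=np.meshgrid(np.linspace(.13,-.13,n),np.linspace(.13,-.13,n),indexing='ij')
pts=np.c_[np.stack([gx,gy],-1).reshape(-1,2)@Rm.T+c,np.full(n*n,.042)]
uv=proj('top',pts).astype(np.float32).reshape(n,n,2)
im=cv2.remap(p,uv[...,0],uv[...,1],cv2.INTER_CUBIC)
hz=cv2.remap(W[...,2].astype(np.float32),uv[...,0],uv[...,1],cv2.INTER_NEAREST)
h8=np.clip(hz*1000*4,0,255).astype(np.uint8)
for k in range(-120,121,20):
    i=int((.13-k/1000)*n/.26)
    if 0<=i<n: cv2.line(im,(0,i),(8,i),(255,0,0),1);cv2.line(im,(i,0),(i,8),(255,0,0),1)
cv2.imwrite('pics/b1.png',im[:,:,::-1]);cv2.imwrite('pics/b2.png',h8)
f=lambda x,y:round(float(hz[int((.13-x)*2000),int((.13-y)*2000)])*1000,1)
for x in (-.06,.06):
  print(x,'y profile',[(y,f(x,y/1000)) for y in list(range(92,120,2))],[(y,f(x,y/1000)) for y in range(-92,-120,-2)])
for y in (.096,.089,-.089,-.096): print(y,'x',[(x,f(x/1000,y)) for x in range(-128,100,4)])
```

```text
-0.06 y profile [(92, 42.8), (94, 42.1), (96, 44.0), (98, 42.2), (100, 41.3), (102, 40.0), (104, 40.0), (106, 41.7), (108, 40.4), (110, 39.9), (112, 41.3), (114, 8.7), (116, -0.2), (118, -1.1)] [(-92, 41.2), (-94, 43.9), (-96, 43.5), (-98, 43.5), (-100, 41.5), (-102, 44.7), (-104, 41.6), (-106, 42.5), (-108, 43.3), (-110, 40.7), (-112, -1.1), (-114, -2.1), (-116, -1.3), (-118, 2.2)]
0.06 y profile [(92, 41.5), (94, 42.6), (96, 43.7), (98, 43.7), (100, 42.1), (102, 42.0), (104, 42.0), (106, 44.0), (108, 44.8), (110, 43.7), (112, 44.7), (114, 9.0), (116, 1.9), (118, 2.4)] [(-92, 42.9), (-94, 40.7), (-96, 41.5), (-98, 41.4), (-100, 39.9), (-102, 42.5), (-104, 43.4), (-106, 39.8), (-108, 41.9), (-110, 41.9), (-112, 1.5), (-114, 1.3), (-116, 0.4), (-118, -0.8)]
0.096 x [(-128, 8.0), (-124, 38.8), (-120, 36.1), (-116, 36.0), (-112, 34.4), (-108, 33.7), (-104, 33.8), (-100, 31.1), (-96, 31.7), (-92, 30.6), (-88, 28.3), (-84, 26.8), (-80, 24.5), (-76, 26.2), (-72, 43.4), (-68, 43.3), (-64, 40.7), (-60, 44.0), (-56, 40.2), (-52, 41.9), (-48, 40.4), (-44, 9.3), (-40, 8.0), (-36, 7.9), (-32, 7.
[... 1825 characters left out ...]
8, 8.0), (-124, 37.8), (-120, 42.1), (-116, 39.8), (-112, 34.4), (-108, 33.9), (-104, 33.3), (-100, 34.0), (-96, 33.9), (-92, 30.1), (-88, 30.6), (-84, 26.7), (-80, 28.2), (-76, 41.7), (-72, 41.7), (-68, 41.8), (-64, 40.2), (-60, 43.5), (-56, 45.1), (-52, 41.5), (-48, 43.7), (-44, 6.8), (-40, 8.2), (-36, 9.1), (-32, 7.5), (-28, 6.1), (-24, 10.8), (-20, 9.3), (-16, 7.4), (-12, 6.8), (-8, 9.4), (-4, 40.6), (0, 40.9), (4, 37.0), (8, 37.5), (12, 34.1), (16, 34.5), (20, 31.5), (24, 31.1), (28, 29.0), (32, 29.7), (36, 25.7), (40, 25.2), (44, 38.9), (48, 43.1), (52, 812.6), (56, 43.5), (60, 41.5), (64, 42.8), (68, 41.7), (72, 42.0), (76, 7.2), (80, 7.3), (84, 9.4), (88, 9.4), (92, 10.6), (96, 7.3)]
```

View pics/b1.png

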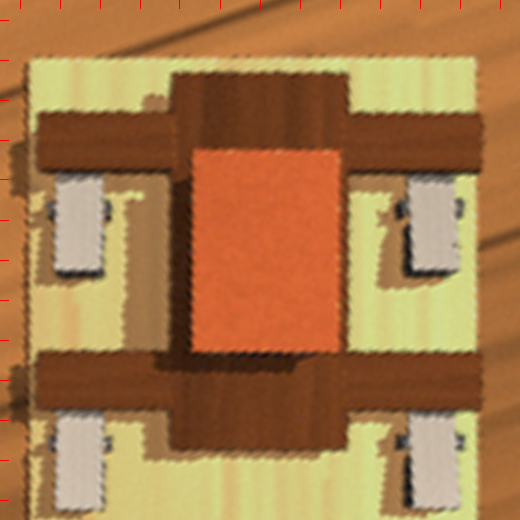

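View pics/b2.png

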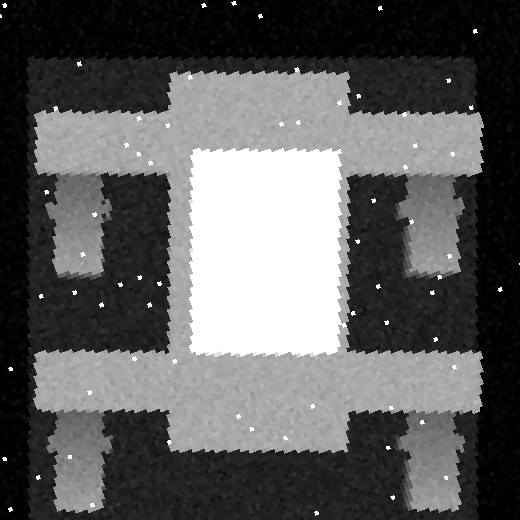

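```bash
cat >> h.py <<'E'
C=np.array([.602,-.054]);YAW=-.330
RB=np.array([[np.cos(YAW),-np.sin(YAW)],[np.sin(YAW),np.cos(YAW)]])
PT={}
for n,sx in(('n',-1),('f',1)):
    for s,sy in(('l',1),('r',-1)):
        PT['e'+n+s]=C+RB@[sx*.060,sy*.0965]; PT['t'+n+s]=C+RB@[sx*.060-.058,sy*.089]
def go(name,tipz):
    "print dp(cm), rotation to bring tip (14 mm ahead of TCP) over point name at height tipz"
    s=bot.read_state(); Rc=R.from_rotvec(s['tcp_rot']).as_matrix(); x=np.array([0,0,-1.])
    best=None
    for sg in(1,-1):
        y=np.r_[RB@[0,sg],0]; T=np.c_[x,y,np.cross(x,y)]
        rv=R.from_matrix(Rc.T@T).as_rotvec()
        if best is None or np.linalg.norm(rv)<np.linalg.norm(best): best=rv
    d=Rc.T@(np.r_[PT[name],tipz+.014]-s['tool_pos'])*100
    print(name,'t',round(s['time'],2),'dp',np.round(d,2),'rot',np.round(best,3),'tcp',np.round(s['tool_pos'],4),'F',np.round(s['wrist_force'],1),'w',round(s['width'],3))
E
python3 - <<'E'
from h import *
for k in PT: print(k,PT[k].round(4))
go('enl',.2)
print(R.from_rotvec(bot.read_state()['tcp_rot']).as_matrix().round(3))
E
```

```text
enl [0.5765 0.0567]
tnl [0.5192 0.0684]
enr [ 0.514  -0.1259]
tnr [ 0.4615 -0.1   ]
efl [0.69   0.0179]
tfl [0.6327 0.0295]
efr [ 0.6275 -0.1647]
tfr [ 0.5751 -0.1388]
enl t 0.1 dp [  3.09 -41.2   51.66] rot [-0.042 -0.     0.002] tcp [0.245  0.6283 0.2441] F [-0.3  0.5 -0.2] w 1.001
[[-0.001  0.363  0.932]
 [-0.002  0.932 -0.363]
 [-1.    -0.002 -0.   ]]
```

```bash
python3 -m creep '[{"grip":0,"dp":[0.6,-8.2,10.3],"rotation":[0,0,0]},{"grip":0,"dp":[1.2,-16.5,20.7],"rotation":[0,0,0]},{"grip":0,"dp":[1.8,-24.7,31],"rotation":[-0.02,0,0]},{"grip":0,"dp":[2.4,-33,41.3],"rotation":[-0.042,0,0]},{"grip":0,"dp":[3.1,-41.2,51.7],"rotation":[-0.042,0,0]}]' 40
python3 -c "from h import *; go('enl',.06)"
```

```text
time: 0.52
tool_pos: [0.3499, 0.4469, 0.235]
tcp_rot: [0.257, 1.556, -0.258]
wrist_force: [-0.3, 0.4, -0.0]
width: 0.297
enl t 0.52 dp [ 16.13 -29.62  34.03] rot [ 0.002 -0.     0.001] tcp [0.3499 0.4469 0.235 ] F [-0.3  0.4 -0. ] w 0.297
```

```bash
python3 -m creep '[{"grip":0,"dp":[1.5,-29.6,34],"rotation":[0,0,0]},{"grip":0,"dp":[1.5,-29.6,34],"rotation":[0,0,0]},{"grip":0,"dp":[1.5,-29.6,34],"rotation":[0,0,0]},{"grip":0,"dp":[1.5,-29.6,34],"rotation":[0,0,0]},{"grip":0,"dp":[1.5,-29.6,34],"rotation":[0,0,0]}]'
python3 -c "from h import *; go('enl',.06)"
```

```text
time: 0.93
tool_pos: [0.4542, 0.2667, 0.2284]
tcp_rot: [0.258, 1.556, -0.259]
wrist_force: [0.7, 0.8, -0.5]
width: -0.006
enl t 0.93 dp [ 15.44 -15.9   18.37] rot [ 0. -0.  0.] tcp [0.4542 0.2667 0.2284] F [ 0.7  0.8 -0.5] w -0.006
```

```bash
python3 -m creep '[{"grip":0,"dp":[1.2,-17.5,20.1],"rotation":[0,0,0]},{"grip":0,"dp":[1.2,-17.5,20.1],"rotation":[0,0,0]},{"grip":0,"dp":[1.2,-17.5,20.1],"rotation":[0,0,0]},{"grip":0,"dp":[1.2,-17.5,20.1],"rotation":[0,0,0]},{"grip":0,"dp":[1.2,-17.5,20.1],"rotation":[0,0,0]}]'
python3 -c "from h import *; go('enl',.06)"
```

```text
time: 1.35
tool_pos: [0.5585, 0.0865, 0.219]
tcp_rot: [0.259, 1.556, -0.259]
wrist_force: [0.7, 0.5, -1.2]
width: -0.001
enl t 1.35 dp [14.5  -2.23  2.67] rot [-0.    -0.001  0.   ] tcp [0.5585 0.0865 0.219 ] F [ 0.7  0.5 -1.2] w -0.001
```

```bash
python3 -m creep '[{"grip":0,"dp":[4,-1.2,1.4],"rotation":[0,0,0]},{"grip":0,"dp":[8,-1.2,1.4],"rotation":[0,0,0]},{"grip":0,"dp":[11,-1.2,1.4],"rotation":[0,0,0]},{"grip":0,"dp":[11,-1.2,1.4],"rotation":[0,0,0]},{"grip":0,"dp":[11,-1.2,1.4],"rotation":[0,0,0]}]'
python3 -c "from h import *; go('enl',.045)"
```

```text
time: 1.77
tool_pos: [0.5653, 0.0723, 0.1071]
tcp_rot: [0.258, 1.561, -0.26]
wrist_force: [-0.3, 0.3, 0.7]
width: -0.004
enl t 1.77 dp [ 4.8  -1.1   1.59] rot [-0.    -0.006  0.002] tcp [0.5653 0.0723 0.1071] F [-0.3  0.3  0.7] w -0.004
```

```bash
python3 -m creep '[{"grip":0,"dp":[1.5,-1.1,1.6],"rotation":[0,0,0]},{"grip":0,"dp":[3,-1.1,1.6],"rotation":[0,0,0]},{"grip":0,"dp":[4.3,-1.1,1.6],"rotation":[0,0,0]},{"grip":0,"dp":[4.3,-1.1,1.6],"rotation":[0,0,0]},{"grip":0,"dp":[4.3,-1.1,1.6],"rotation":[0,0,0]}]'
python3 - <<'E'
from h import *
go('enl',.043)
for n in("scene","top"):
    p,d=bot.read_camera(n); u,v=proj(n,np.r_[PT['enl'],.042])[0].astype(int)
    cv2.imwrite(f"pics/{n}1.png",cv2.resize(p[max(v-70,0):v+70,u-90:u+90],None,fx=4,fy=4,interpolation=2)[:,:,::-1])
E
```

```text
time: 2.18
tool_pos: [0.5793, 0.0576, 0.0673]
tcp_rot: [0.258, 1.555, -0.258]
wrist_force: [-0.2, 0.1, 0.9]
width: 0.005
enl t 2.18 dp [ 1.03 -0.17 -0.23] rot [ 0.001  0.    -0.   ] tcp [0.5793 0.0576 0.0673] F [-0.2  0.1  0.9] w 0.005
```

View pics/scene1.png

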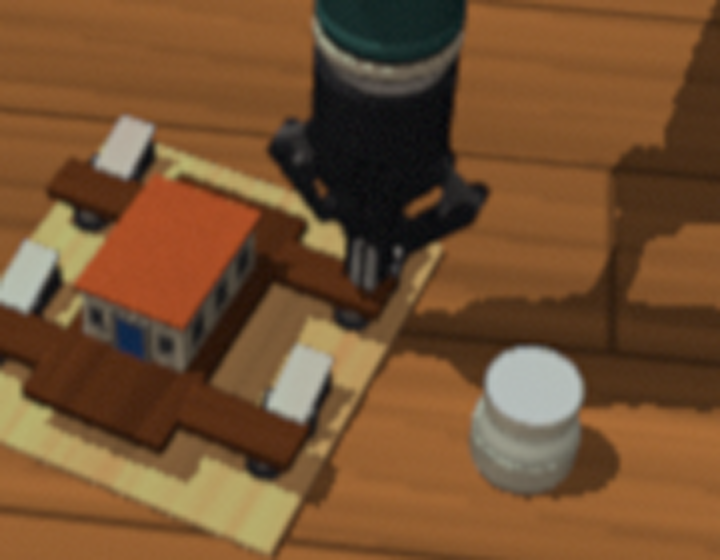

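View pics/top1.png

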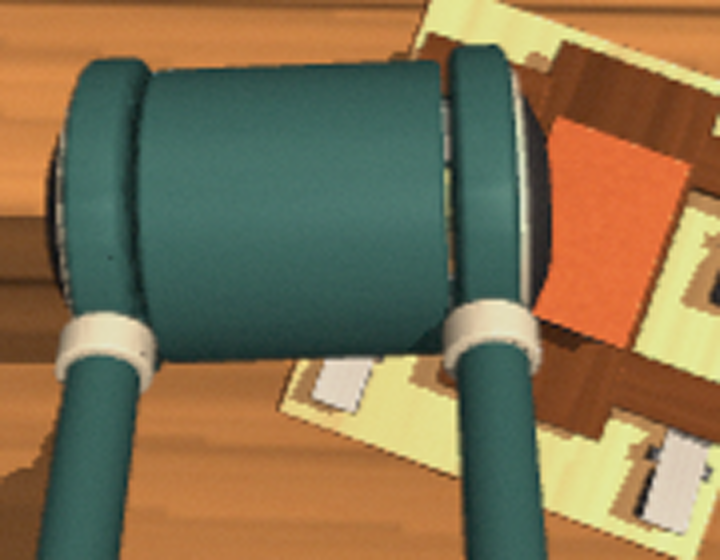

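The fingertips in the scene crop at (365,280) are just above the near left ear, whose pad is at (350,318). The top view is blocked by the arm. I'll lower in small steps.

```bash
python3 -m creep '[{"grip":0,"dp":[0.5,-0.15,-0.25],"rotation":[0,0,0]},{"grip":0,"dp":[0.9,-0.15,-0.25],"rotation":[0,0,0]},{"grip":0,"dp":[0.9,-0.15,-0.25],"rotation":[0,0,0]},{"grip":0,"dp":[0.9,-0.15,-0.25],"rotation":[0,0,0]}]'
python3 -m creep '[{"grip":0,"dp":[0.1,0,0],"rotation":[0,0,0]},{"grip":0,"dp":[0.15,0,0],"rotation":[0,0,0]},{"grip":0,"dp":[0.2,0,0],"rotation":[0,0,0]},{"grip":0,"dp":[0.2,0,0],"rotation":[0,0,0]}]'
python3 -c "from h import *; go('enl',.040)"
```

```text
time: 2.62
tool_pos: [0.5759, 0.0565, 0.0572]
tcp_rot: [0.259, 1.556, -0.259]
wrist_force: [-0.2, 1.1, 0.7]
width: -0.003
time: 2.95
tool_pos: [0.5764, 0.0565, 0.0558]
tcp_rot: [0.259, 1.555, -0.259]
wrist_force: [-1.3, 0.4, 3.4]
width: 0.002
enl t 2.95 dp [0.18 0.03 0.  ] rot [ 0. -0. -0.] tcp [0.5764 0.0565 0.0558] F [-1.3  0.4  3.4] w 0.002
```

```bash
for i in 1 2; do python3 -m creep '[{"grip":0,"dp":[0.05,0,0],"rotation":[0,0,0]},{"grip":0,"dp":[0.1,0,0],"rotation":[0,0,0]},{"grip":0,"dp":[0.1,0,0],"rotation":[0,0,0]}]'; done
```

```text
time: 3.2
tool_pos: [0.5764, 0.0566, 0.0547]
tcp_rot: [0.259, 1.555, -0.259]
wrist_force: [-2.1, 0.9, 4.6]
width: -0.001
time: 3.45
tool_pos: [0.5764, 0.0566, 0.0536]
tcp_rot: [0.259, 1.555, -0.259]
wrist_force: [-1.7, 1.3, 5.2]
width: -0.001
```

```bash
for i in 1 2; do python3 -m creep '[{"grip":0,"dp":[0.05,0,0],"rotation":[0,0,0]},{"grip":0,"dp":[0.1,0,0],"rotation":[0,0,0]},{"grip":0,"dp":[0.1,0,0],"rotation":[0,0,0]}]'; done
```

```text
time: 3.7
tool_pos: [0.5763, 0.0567, 0.0526]
tcp_rot: [0.259, 1.555, -0.259]
wrist_force: [-2.9, 1.8, 5.5]
width: 0.002
time: 3.95
tool_pos: [0.5763, 0.0568, 0.0517]
tcp_rot: [0.259, 1.556, -0.259]
wrist_force: [-2.7, 1.1, 6.5]
width: 0.0
```

Run:
```python
from h import *
p,d=bot.read_camera("scene"); u,v=proj("scene",np.r_[C,.042])[0].astype(int)
cv2.imwrite("pics/scene2.png",cv2.resize(p[v-60:v+60,u-80:u+80],None,fx=5,fy=5,interpolation=2)[:,:,::-1])
```

```text
(no output)
```

View pics/scene2.png

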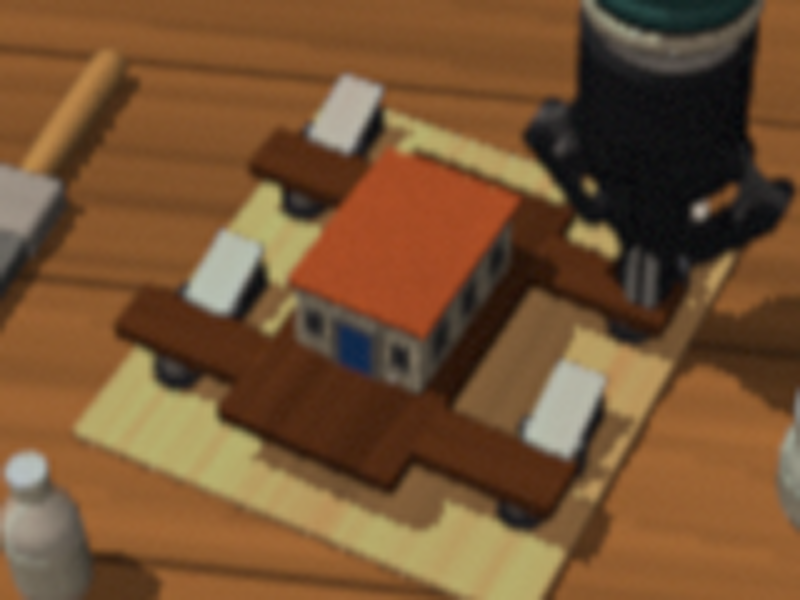

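The near left ear sinks about 4 mm while the force rises only from 3.4 to 6.5 N. In the picture its pad, at (630,325), is noticeably lower than the others. I'll press a little further to feel the end stop, then lift.

```bash
python3 -m creep '[{"grip":0,"dp":[0.1,0,0],"rotation":[0,0,0]},{"grip":0,"dp":[0.15,0,0],"rotation":[0,0,0]},{"grip":0,"dp":[0.15,0,0],"rotation":[0,0,0]}]'
python3 -m creep '[{"grip":0,"dp":[-0.3,0,0],"rotation":[0,0,0]},{"grip":0,"dp":[-0.6,0,0],"rotation":[0,0,0]},{"grip":0,"dp":[-1.5,0,0],"rotation":[0,0,0]},{"grip":0,"dp":[-3,0,0],"rotation":[0,0,0]},{"grip":0,"dp":[-3,0,0],"rotation":[0,0,0]}]'
python3 -c "from h import *; go('tnl',.060)"
```

```text
time: 4.25
tool_pos: [0.5763, 0.0568, 0.0511]
tcp_rot: [0.259, 1.556, -0.259]
wrist_force: [-5.6, 1.9, 13.0]
width: -0.001
time: 4.67
tool_pos: [0.5784, 0.0564, 0.0824]
tcp_rot: [0.259, 1.551, -0.258]
wrist_force: [0.6, 0.8, 0.7]
width: 0.002
tnl t 4.67 dp [ 0.81 -0.78 -5.99] rot [ 0.     0.004 -0.002] tcp [0.5784 0.0564 0.0824] F [0.6 0.8 0.7] w 0.002
```

The force jumps to 13 N at about 5 mm, which is the pad's stop, so near left is the sprung ear. Now I'll move over its tab.

```bash
python3 -m creep '[{"grip":0,"dp":[0,-0.4,-3],"rotation":[0,0,0]},{"grip":0,"dp":[0,-0.8,-6],"rotation":[0,0,0]},{"grip":0,"dp":[0,-0.8,-6],"rotation":[0,0,0]},{"grip":0,"dp":[0.8,-0.8,-6],"rotation":[0,0,0]},{"grip":0,"dp":[0.8,-0.8,-6],"rotation":[0,0,0]}]'
python3 - <<'E'
from h import *
go('tnl',.045)
p,d=bot.read_camera("scene"); u,v=proj("scene",np.r_[C,.042])[0].astype(int)
cv2.imwrite("pics/scene3.png",cv2.resize(p[v-60:v+60,u-80:u+80],None,fx=5,fy=5,interpolation=2)[:,:,::-1])
E
```

```text
time: 5.08
tool_pos: [0.5167, 0.0682, 0.0706]
tcp_rot: [0.258, 1.556, -0.259]
wrist_force: [0.3, 0.1, -0.8]
width: 0.001
tnl t 5.08 dp [1.16 0.1  0.23] rot [ 0.001 -0.     0.   ] tcp [0.5167 0.0682 0.0706] F [ 0.3  0.1 -0.8] w 0.001
```

View pics/scene3.png

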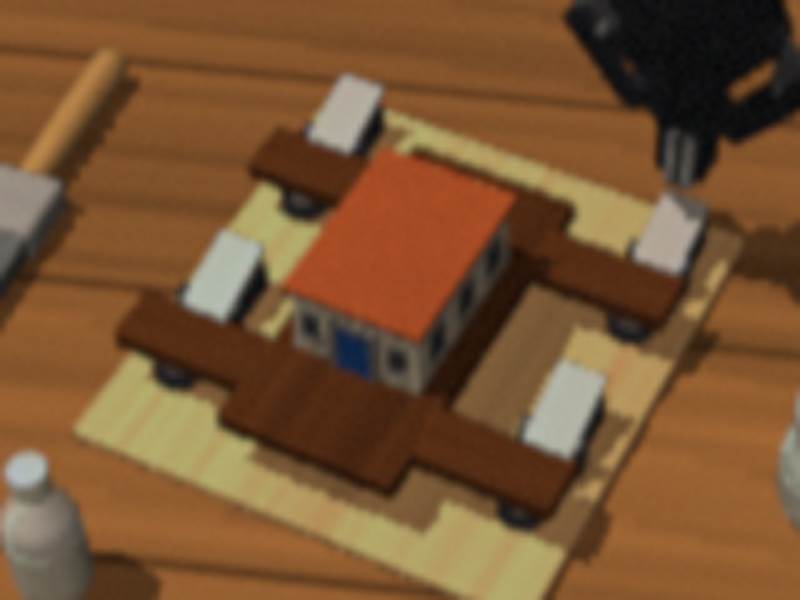

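The near left ear has come back up. The fingertips at (680,180) hover just above the free end of the near left tab, at about (680,200). I'll press down.

```bash
python3 -m creep '[{"grip":0,"dp":[0.5,0.1,0.2],"rotation":[0,0,0]},{"grip":0,"dp":[1.1,0.1,0.2],"rotation":[0,0,0]},{"grip":0,"dp":[1.1,0.1,0.2],"rotation":[0,0,0]}]'
for i in 1 2 3; do python3 -m creep '[{"grip":0,"dp":[0.15,0,0],"rotation":[0,0,0]},{"grip":0,"dp":[0.3,0,0],"rotation":[0,0,0]},{"grip":0,"dp":[0.4,0,0],"rotation":[0,0,0]},{"grip":0,"dp":[0.4,0,0],"rotation":[0,0,0]}]'; done
```

```text
time: 5.38
tool_pos: [0.5192, 0.0684, 0.0596]
tcp_rot: [0.259, 1.557, -0.259]
wrist_force: [-0.6, -0.4, -0.1]
width: 0.006
time: 5.72
tool_pos: [0.5191, 0.0686, 0.0567]
tcp_rot: [0.259, 1.556, -0.259]
wrist_force: [-0.4, -0.0, 0.4]
width: -0.003
time: 6.05
tool_pos: [0.5193, 0.0687, 0.0533]
tcp_rot: [0.259, 1.555, -0.259]
wrist_force: [-0.4, -0.4, 2.2]
width: 0.004
time: 6.38
tool_pos: [0.5184, 0.0689, 0.0492]
tcp_rot: [0.259, 1.557, -0.259]
wrist_force: [-3.4, 0.8, 6.2]
width: 0.001
```

```bash
for i in 1 2 3; do python3 -m creep '[{"grip":0,"dp":[0.1,0,0],"rotation":[0,0,0]},{"grip":0,"dp":[0.2,0,0],"rotation":[0,0,0]},{"grip":0,"dp":[0.2,0,0],"rotation":[0,0,0]}]'; done
```

```text
time: 6.63
tool_pos: [0.5179, 0.0691, 0.047]
tcp_rot: [0.259, 1.558, -0.259]
wrist_force: [-4.1, 1.7, 6.8]
width: -0.002
time: 6.88
tool_pos: [0.5178, 0.0691, 0.0449]
tcp_rot: [0.259, 1.558, -0.259]
wrist_force: [-3.5, 2.0, 4.2]
width: 0.001
time: 7.13
tool_pos: [0.5179, 0.0691, 0.0434]
tcp_rot: [0.259, 1.558, -0.259]
wrist_force: [-5.4, 2.0, 9.3]
width: 0.002
```

```bash
for i in 1 2; do python3 -m creep '[{"grip":0,"dp":[0.1,0,0],"rotation":[0,0,0]},{"grip":0,"dp":[0.2,0,0],"rotation":[0,0,0]},{"grip":0,"dp":[0.2,0,0],"rotation":[0,0,0]}]'; done
```

```text
time: 7.38
tool_pos: [0.518, 0.0692, 0.0431]
tcp_rot: [0.259, 1.559, -0.259]
wrist_force: [-11.6, 1.4, 21.6]
width: 0.002
time: 7.63
tool_pos: [0.518, 0.0692, 0.0428]
tcp_rot: [0.259, 1.559, -0.259]
wrist_force: [-16.8, 1.1, 34.0]
width: 0.0
```

The tab is on its hard stop: the tip is at 29 mm and the force has reached 34 N. Now I'll lift straight up, clear the scene and check.

```bash
python3 -m creep '[{"grip":0,"dp":[-0.4,0,0],"rotation":[0,0,0]},{"grip":0,"dp":[-1.2,0,0],"rotation":[0,0,0]},{"grip":0,"dp":[-5,0,0],"rotation":[0,0,0]},{"grip":0,"dp":[-9,0,0],"rotation":[0,0,0]},{"grip":0,"dp":[-13,0,0],"rotation":[0,0,0]}]'
python3 -m creep '[{"grip":0,"dp":[-3,4,-1],"rotation":[0,0,0]},{"grip":0,"dp":[-4,8,-2],"rotation":[0,0,0]},{"grip":0,"dp":[-4,12,-3],"rotation":[0,0,0]},{"grip":0,"dp":[-4,16,-4],"rotation":[0,0,0]},{"grip":0,"dp":[-4,20,-5],"rotation":[0,0,0]}]'
python3 -m creep '[{"grip":0,"dp":[0,4,0],"rotation":[0,0,0]},{"grip":0,"dp":[0,6,0],"rotation":[0,0,0]},{"grip":0,"dp":[0,6,0],"rotation":[0,0,0]},{"grip":0,"dp":[0,6,0],"rotation":[0,0,0]},{"grip":0,"dp":[0,6,0],"rotation":[0,0,0]}]'
python3 - <<'E'
from h import *
q,_=bot.read_camera("scene"); p,d=bot.read_camera("top")
u,v=proj("scene",np.r_[C,.042])[0].astype(int)
a=cv2.resize(q[v-60:v+60,u-80:u+80],(533,400),interpolation=2);b=p[100:300,190:390]
cv2.imwrite("pics/end_s.png",cv2.resize(a,(800,600))[:,:,::-1]);cv2.imwrite("pics/end_t.png",cv2.resize(b,(600,600),interpolation=2)[:,:,::-1])
v,u=np.mgrid[0:384,0:512]; cal=bot.get_calibration('top');r=cv2.Rodrigues(cal['rvec'])[0]
def W(d): return (np.stack([(u-cal['cx'])/cal['fx']*d,(v-cal['cy'])/cal['fy']*d,d],-1)-cal['tvec'])@r
for lab,D in(('before',W(np.load('pics/top0.npy'))),('after',W(d))):
    for k in PT:
        z=D[(np.hypot(*(D[...,:2]-PT[k]).transpose(2,0,1))<.008)][:,2]; print(lab,k,round(float(np.median(z))*1000,1),len(z))
p0=np.load('pics/top0c.npy')
for lab,x in(('b',p0),('a',p)):
    hsv=cv2.cvtColor(x,cv2.COLOR_RGB2HSV);m=(hsv[...,2]>150)&(hsv[...,1]>190)&(hsv[...,0]<12);m[:120]=0;m[272:]=0;m[:,:228]=0;m[:,375:]=0
    print(lab,np.argwhere(m).mean(0))
E
```

```text
time: 8.05
tool_pos: [0.5181, 0.0685, 0.1694]
tcp_rot: [0.258, 1.558, -0.259]
wrist_force: [0.5, 0.1, 0.1]
width: 0.0
time: 8.47
tool_pos: [0.5364, 0.2681, 0.2101]
tcp_rot: [0.26, 1.553, -0.258]
wrist_force: [1.2, -0.2, -0.5]
width: -0.002
time: 8.88
tool_pos: [0.555, 0.3223, 0.2083]
tcp_rot: [0.258, 1.556, -0.26]
wrist_force: [-0.7, 0.1, -0.2]
width: -0.001
before enl 42.2 45
before tnl 37.6 46
before enr 43.0 49
before tnr 38.1 51
before efl 42.2 45
before tfl 38.2 46
before efr 42.5 44
before tfr 37.3 48
after enl 42.9 45
after tnl 29.8 45
after enr 42.6 47
after tnr 37.7 49
after efl 42.8 45
after tfl 38.0 48
after efr 42.0 45
after tfr 38.0 47
b [185.51456311 307.06666667]
a [185.21585052 307.19716495]
```

View pics/end_s.png

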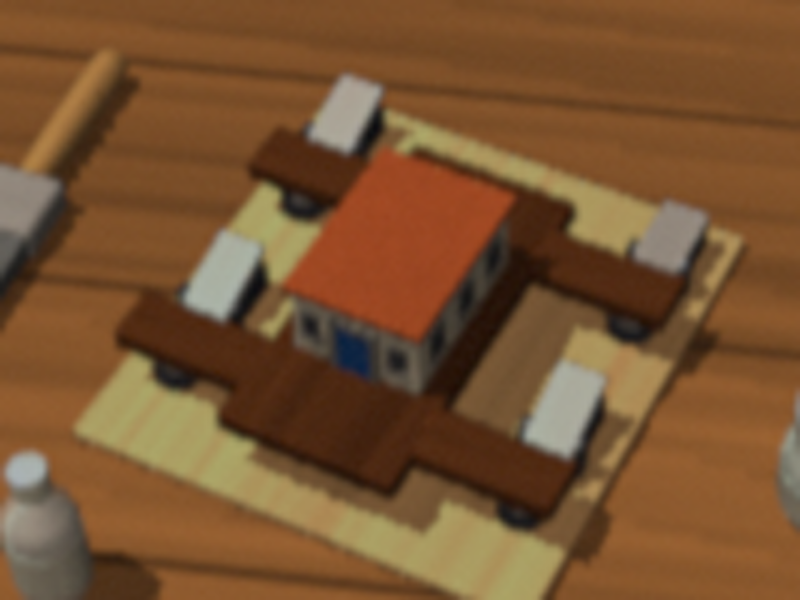

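View pics/end_t.png

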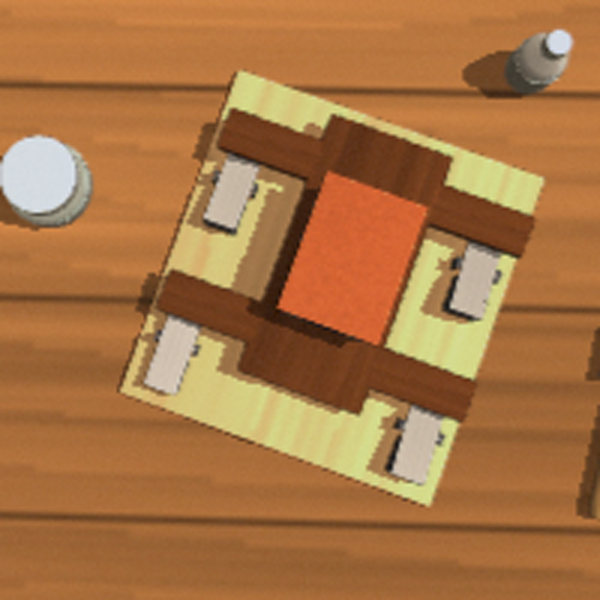

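The pictures show the near left tab flat, at (172,355) in the top view. Its depth reads 29.8 mm, against 37.6 mm before. The other three tabs are still raised at about 38 mm, and all ears are at about 42.5 mm. The model and the bystanders haven't moved, and the arm is clear.

```bash
python3 -c "
from workcell import bot
print(bot.finish_job())"
```

```text
the job is handed in; nothing more can be done
None
```

I found the sprung ear, pressed its shim tab flat and handed the job in at about 9 s of the 51 s allowed. `finish_job` gives no verdict, so success rests on my own checks below.

- **Finding the ear:** The near left ear was the first I pressed, and it gave. It sank about 4 mm at 3.4 to 6.5 N and met a hard stop near 5 mm, where the force jumped to 13 N. I did not press the other three ears.
- **Pressing the tab:** I pushed the near left tab down until it reached its stop, with the fingertips about 29 mm above the table and a vertical force of 34 N. Then I lifted straight up and moved the arm clear.

Last checks, from the camera images and depth readings:

| What | Before | After |
|---|---|---|
| Near left tab height | 37.6 mm | 29.8 mm (29.5 mm when level) |
| Other three tabs | 37.3 to 38.2 mm | 37.7 to 38.0 mm |
| All four ears | 42.2 to 43.0 mm | 42.0 to 42.9 mm |

- **Model:** The roof's position in the top view shifted by only about 0.3 pixel, or 0.6 mm.
- **Jar, bottle and brush:** They look unmoved, but I checked them only by eye. In the last pictures the jar and brush are partly cut off.

None of the checks failed. One measurement disagreed with the description: the tabs sit about 7 mm closer to the plate's centre line than the ear points, so I pressed at the measured tab position.

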